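# Seat a gear case filler plug

## Robot

A 7-joint arm with a two-finger parallel gripper is mounted at the origin on a cart in front of the work surface, level with it; the furniture and walls round the work are solid. World frame = base frame: x ahead of the robot, y to its left, z up, the work surface at z = 0. Lengths are in m, angles in rad, forces in N, time in s.
With the tool pointing down it reaches from about 0.425 to 0.875 m from the base axis. Payload 4.7 kg.
Tool frame: the origin (TCP) lies on the centre line of the jaws, within the pads' length; the fingertips stand 22 mm ahead of it and the grasp point (between the pads) lies 3 mm ahead of it; z points along the fingers, y is the line along which they close (so a half turn about z gives the same grasp; the last joint's range is limited). The gripper opens to 85 mm and grips with 20 to 120 N. Pads are 22 mm wide; open, the fingers measure 114 mm over their backs; the gripper's body (76 mm by 85 mm) begins 54 mm behind the grasp point. The pads swing forward as they close: fully open they stand 13 mm farther back than shut.
Start: joints at [-1.089, 0.321, -0.07, 1.45, 0.023, 1.371, -0.057], TCP at [0.293, 0.58, 0.253] pointing down, gripper open.
Joint ranges: [-2.86, 2.86], [-0.3, 2.09], [-1.38, 1.24], [0.06, 2.45], [-1.56, 4.7], [0.09, 2.05], [-2.69, 2.69]. Speed limits (rad/s): [2.57, 2.57, 3.14, 3.14, 3.14, 3.14, 3.14].

## Interface

Orientations are given as a unit quaternion [w, x, y, z].
In Python, from cell import arm gives the robot as it stands. The module is installed in compiled form; this text tells all that it offers.
- The arm moves only by the tool servo_tool, never from a script. Its argument "steps" is a list that holds one entry, the list of rows, each a list of 7 numbers: the shift along the tool's x, y, z in mm, then the turn, a rotation vector about the tool's x, y, z in degrees, then the closure, from 0 (fully open) to 1 (shut). In form: [[[dx, dy, dz, wx, wy, wz, gripper], ...]]. A call has 1 to 12 rows; each row is the pose to reach, as a shift and turn from the pose commanded when the call began, along the tool's axes at that moment; what a row does not reach only later rows make up. A row lasts 1/10 s, in which the tool goes at most 50 mm and 8.59 degrees, less where a joint would pass 70% of its speed; a pose out of reach is approached as far as the arm can. A call with a gripper value outside its range is refused whole. The fingers move at their own pace and stop on an object; "force" is the grip in N (left out, the last holds). Time passes only in rows, so rows that repeat a pose let the fingers close. It gives the time, the measured TCP pose, the force, the opening and the grip force at its end, in the units of the state.
- arm.read_state(): the state, without advancing time (a new reading comes with each control period).
- arm.snapshot(name): name is "side" or "top" or "wrist"; returns a dict with "pixels" (384x512x3 uint8, red, green, blue), "fx", "fy", "cx", "cy" (pixels), "k1" (the pictures are not rectified: a ray, as slopes to the right and down, at radius r is drawn at 1 + k1 r^2 times it, then the intrinsics apply), "eye" and "orientation" of the camera in the world. Camera axes: x right, y up, looking along -z (the intrinsics and any distortion apply to the point x, -y, -z); pixel columns grow to the right and rows downward; lengths in m; the calibration is good to about 2 mm. A picture is of the moment at which its call begins. There is no depth.
- arm.hand_in(): hands the job in; it is judged then, once.
The state is a dict: "t": time; "joints": joint angles; "joint_velocities": joint speeds; "joint_torque": joint torques, N m; "tool_pos": TCP position; "ee_rot": TCP orientation; "force": force on the tool from outside, world axes, zero at the start; "moment": the same for the moment, N m; "width": finger opening in m; "grasp_force": force on a finger pad.
Only numpy, scipy, OpenCV 4.12 (cv2) and the standard library are available. Lean on these libraries where they do the work, as an engineer would, in place of code of your own. Each camera call takes 0.05 s, during which the arm holds its last target. There are 200 camera calls.

## Task

Two small gear cases stand on the tool cart; the filler plug of one is already home, the other's stands proud with its two side pins riding on top of the collar. Without lifting that proud plug out of its port, turn it backward (anticlockwise from above) until its pins drop through the two slots of the collar, then turn it forward (clockwise) with the thread until it is fully home, and let go. Leave the plug of the other case as it is.

Things in the scene. Friction and masses are not known exactly. Their poses are not given: they have to be found in the camera images.
- plug_wing (a point): Wing centre of the proud loose plug (0.2 kg). Aluminium bar: x 44, y 14, z (up) 40 mm; grip across y from above, fingertips above the flange that starts 20 mm below. Pins along plug +-x, 43.5 mm below, 8 mm thick, to radius 32; half turn = same plug. Heights above the case's underside: 114.5 at start, 98.5 dropped, 92.5 home. Held plugs don't sink: the gripper must lower them.
- open_case: Grey fixed gear case under the proud plug, 120x100 mm, 45 high, stub shaft to -x; origin on port axis at the underside, z up. Its steel collar (radius 36 mm, top at 67 mm) has two slots, at 70 and 250 degrees anticlockwise from case x. Plug home: wing along case x. The plug starts 50 to 75 degrees clockwise of a slot; lugs 8 mm high on the collar block it forward of there. Bore play 2 mm.
- slot (a point): Middle of one of the collar's two slots (the other is opposite), 28 mm from the axis, at lip height. Pins pass within 12 degrees either way and go 16 mm down, then turn only clockwise, under the lips: level for 20 degrees, falling 6 mm by 55 degrees, level to a stop at 80; home is 70. Pins have 4 mm play upward at the slot's floor level. Axes as open_case.
- closed_plug (a joint): Turn (rad) of the plug of the other, equal gear case, the one whose plug is already home: low, pins hidden under the lips. 0 is home, grows anticlockwise.

How it is judged:
By the outcome, as a careful person would: the job done as asked, in the order asked, and still so for the second after the job is handed in, with the robot touching nothing.
It also fails if it takes over 35 s, if anything falls off the work surface, if the arm or the gripper's body presses on something with over 40 N, if the wrist force passes 120 N, or if a joint passes its speed limit or range.

## Working session

There is one attempt and no reset: what is moved stays moved. The work goes in short steps, Python scripts to look and compute and a tool call to move; the robot and the scene stay as the last step left them, time stands still between calls to the robot, and variables do not carry over. Pictures are saved under pics/ and viewed, at most 10 in all, crops included, and the job is handed in when it is done.

Besides the shell and the picture viewer there is one more tool, called as name([rows], argument=value, ...), one row to a line, values as JSON. servo_tool: Moves the arm, as the interface text tells. Its arguments: {"type":"object","properties":{"steps":{"type":"array","items":{"type":"array","items":{"type":"array","items":{"type":"number"}}}},"force":{"type":"number"}},"required":["steps"]}

```bash
mkdir -p pics; cat > h.py <<'E'
import numpy as np, cv2
from scipy.spatial.transform import Rotation as R
from cell import arm
def q(o): return R.from_quat([o[1],o[2],o[3],o[0]])
def ray(s,u,v):
    x=(u-s["cx"])/s["fx"]; y=(v-s["cy"])/s["fy"]; 
    d=np.hypot(x,y); r=d
    for _ in range(30): r=d/(1+s["k1"]*r*r)
    k=r/d if d else 1
    return np.array(s["eye"]), q(s["orientation"]).apply([x*k,-y*k,-1])
def onz(s,u,v,z):
    e,d=ray(s,u,v); return e+d*(z-e[2])/d[2]
def proj(s,p):
    c=q(s["orientation"]).inv().apply(np.array(p)-s["eye"]); x=c[0]/-c[2]; y=-c[1]/-c[2]
    f=1+s["k1"]*(x*x+y*y); return s["cx"]+s["fx"]*x*f, s["cy"]+s["fy"]*y*f
def save(s,n,crop=None,k=1):
    p=s["pixels"][:,:,::-1]
    if crop: a,b,c,d=crop; p=p[b:d,a:c]
    cv2.imwrite("pics/"+n,cv2.resize(p,None,fx=k,fy=k,interpolation=cv2.INTER_CUBIC))
E
python3 - <<'E'
from h import *
import pickle
S={n:arm.snapshot(n) for n in("top","side","wrist")}
pickle.dump(S,open("s0.pkl","wb"))
for n,s in S.items(): print(n,s["eye"],s["fx"],s["k1"],s["orientation"])
cv2.imwrite("pics/a.png",np.hstack([cv2.resize(S["top"]["pixels"][:,:,::-1],(800,600))]))
cv2.imwrite("pics/b.png",np.hstack([cv2.resize(S["side"]["pixels"][:,:,::-1],(800,600))]))
print(arm.read_state())
E
```

```text
top [ 0.45954881 -0.08782118  0.92981237] 404.1226523340266 -0.14206433908308472 [ 0.71407089  0.03661708 -0.04730465 -0.69751288]
side [0.09882472 0.55224402 0.46271474] 434.1688965781777 -0.159958212257219 [-0.23833027 -0.16136325  0.50467419  0.81391925]
wrist [0.23247503 0.61072802 0.37264029] 331.34197670433747 0.019876445217805856 [ 0.84387498 -0.11597747 -0.07020333  0.5191298 ]
{'t': 0.15, 'joints': array([-1.08891093,  0.32163691, -0.07008173,  1.45140569,  0.02259883,
        1.37077298, -0.05690513]), 'joint_velocities': array([-0.00041345, -0.00267339,  0.00101126, -0.00357461,  0.00053848,
        0.00025309, -0.00179412]), 'joint_torque': array([ 1.64549774e-04, -4.94097662e+01, -3.82948006e-01, -3.14685667e+01,
        1.30192225e-02,  8.28985590e-03, -2.19038458e-05]), 'tool_pos': array([0.29296529, 0.57981961, 0.25247948]), 'ee_rot': array([-1.24587438e-04,  2.31757947e-01,  9.72773220e-01, -7.07364497e-04]), 'force': array([0.86594104, 0.11733926, 0.75327784]), 'moment': array([-0.03056433, -0.03359032,  0.00047478]), 'grasp_force': 0.0, 'width': 0.08573267585834615}
```

View pics/a.png

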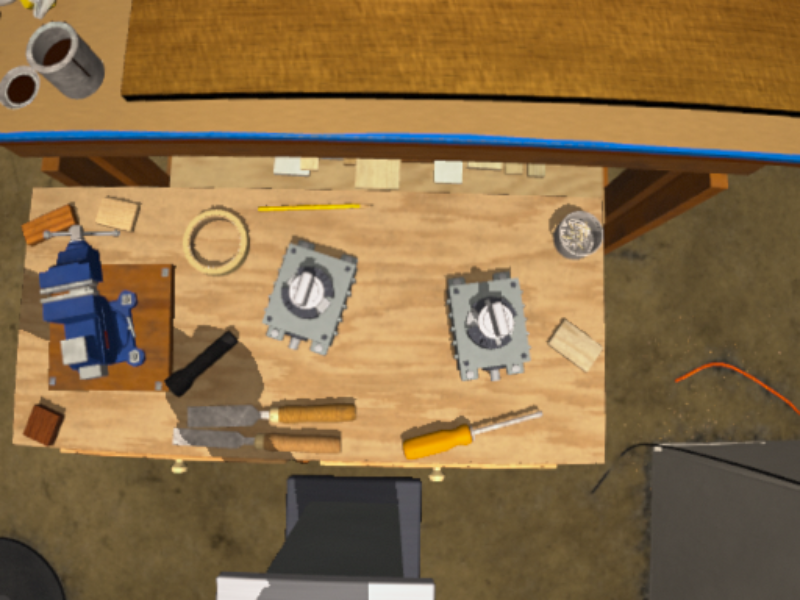

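View pics/b.png

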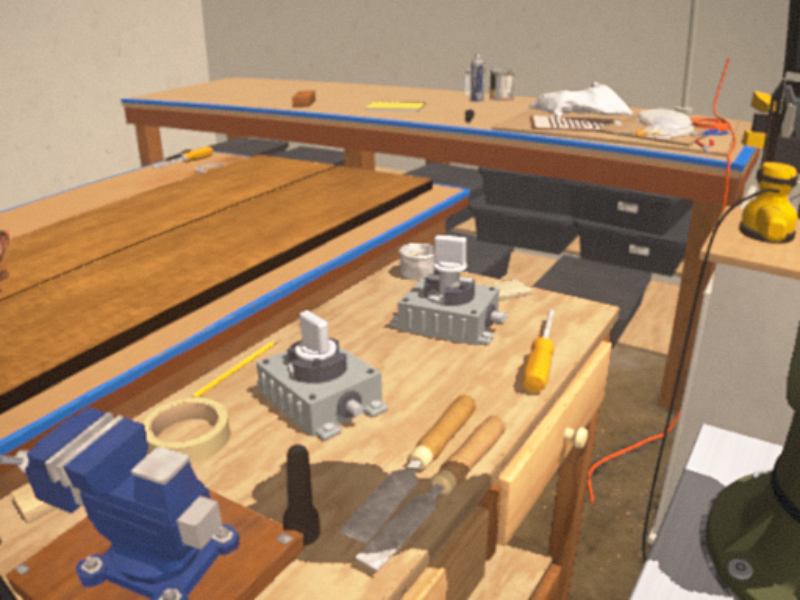

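The left case (top px ~308,290) has its plug home. The right case (~492,325) is the open one, because its wing stands high above the flange in the side view. I'll enlarge that one.

```bash
python3 - <<'E'
from h import *
import pickle
S=pickle.load(open("s0.pkl","rb"))
save(S["top"],"c.png",(275,163,350,253),6.6)
save(S["side"],"d.png",(240,140,340,225),7)
E
```

```text
(no output)
```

View pics/c.png

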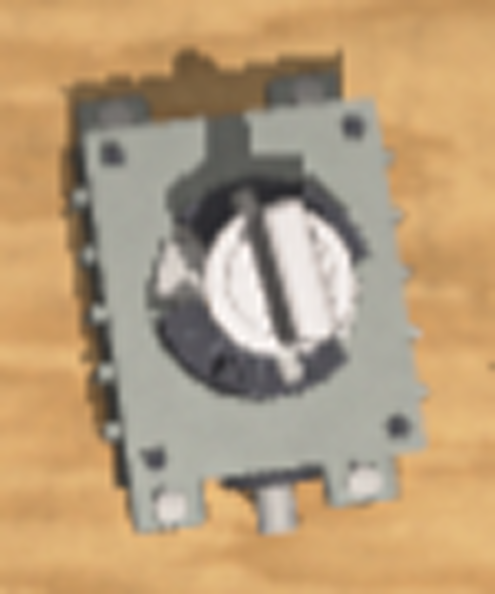

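View pics/d.png

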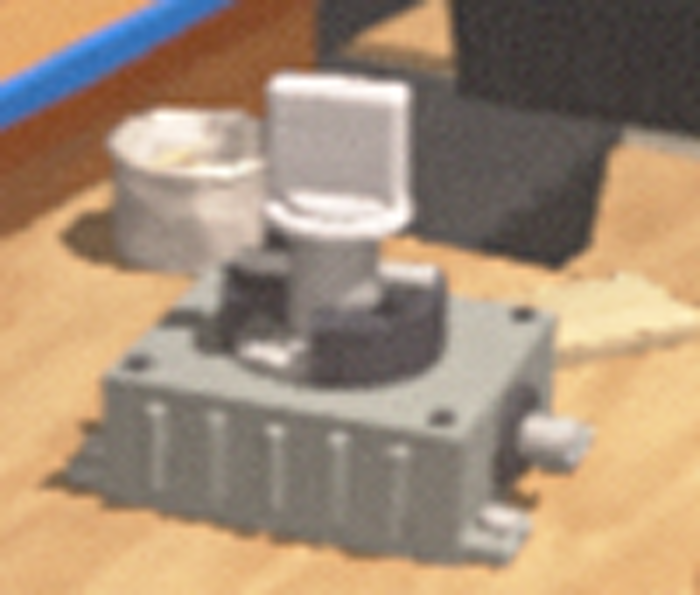

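```bash
python3 - <<'E'
from h import *
import pickle
S=pickle.load(open("s0.pkl","rb")); s=S["top"]
f=lambda u,v,z:onz(s,275+u/6.6-.5+.08,163+v/6.6-.5+.08,z)
C=[f(*p,.045) for p in[(82,130),(375,98),(425,447),(133,485)]]
for c in C: print(c.round(4))
print("ctr",np.mean(C,0).round(4))
for a,b in((3,0),(2,1),(1,0),(2,3)):
    d=C[b]-C[a]; print(np.hypot(*d[:2]).round(4),np.degrees(np.arctan2(d[1],d[0])).round(1))
P=[f(245,195,.071),f(290,367,.071)];d=P[0]-P[1];print("pins",P,np.mean(P,0),np.degrees(np.arctan2(d[1],d[0])))
P=[f(291,203,.1345),f(314,340,.1345)];d=P[0]-P[1];print("wing",P,np.mean(P,0),np.degrees(np.arctan2(d[1],d[0])),np.hypot(*d[:2]))
s=S["side"]
g=lambda u,v,z:onz(s,240+u/7-.43,140+v/7-.43,z)
for p in[(268,80),(411,84)]: print("sidewing",g(*p,.1345).round(4))
E
```

```text
[ 0.5816 -0.1689  0.045 ]
[ 0.5951 -0.2682  0.045 ]
[ 0.4778 -0.2854  0.045 ]
[ 0.4635 -0.1875  0.045 ]
ctr [ 0.5295 -0.2275  0.045 ]
0.1196 9.0
0.1185 8.3
0.1002 97.7
0.0989 98.3
pins [array([ 0.55804132, -0.22005824,  0.071     ]), array([ 0.5023644 , -0.23516951,  0.071     ])] [ 0.53020286 -0.22761388  0.071     ] 15.18483904628013
wing [array([ 0.54866504, -0.22428898,  0.1345    ]), array([ 0.50744956, -0.23149328,  0.1345    ])] [ 0.5280573  -0.22789113  0.1345    ] 9.914900467688005 0.041840385111162115
sidewing [ 0.5453 -0.2131  0.1345]
sidewing [ 0.5055 -0.2324  0.1345]
```

```bash
cat >> h.py <<'E'
def go(x,y,z,yaw):
    st=arm.read_state(); r=q(st["ee_rot"]); a=np.radians(yaw)
    t=R.from_matrix(np.array([[np.cos(a),np.sin(a),0],[np.sin(a),-np.cos(a),0],[0,0,-1]]))
    print("shift",(r.inv().apply(np.array([x,y,z])-st["tool_pos"])*1e3).round(1),"rot",np.degrees((r.inv()*t).as_rotvec()).round(2))
def stat():
    s=arm.read_state(); m=q(s["ee_rot"]).as_matrix()
    print("t",round(s["t"],2),"pos",s["tool_pos"].round(4),"yaw",np.degrees(np.arctan2(m[1,0],m[0,0])).round(2),"F",s["force"].round(1),"M",s["moment"].round(2),"w",round(s["width"],4),"g",round(s["grasp_force"],1),"j",s["joints"].round(2))
E
python3 -c "
from h import *
stat();go(.529,-.2275,.26,14)"
```

```text
t 0.15 pos [0.293  0.5798 0.2525] yaw 153.2 F [0.9 0.1 0.8] M [-0.03 -0.03  0.  ] w 0.0857 g 0.0 j [-1.09  0.32 -0.07  1.45  0.02  1.37 -0.06]
shift [-574.7 -614.2   -6.6] rot [-3.000e-02  1.000e-01  1.392e+02]
```

servo_tool([
  [[-575, -614, -7, 0, 0.1, 139, 0], [-575, -614, -7, 0, 0.1, 139, 0], [-575, -614, -7, 0, 0.1, 139, 0], [-575, -614, -7, 0, 0.1, 139, 0], [-575, -614, -7, 0, 0.1, 139, 0], [-575, -614, -7, 0, 0.1, 139, 0], [-575, -614, -7, 0, 0.1, 139, 0], [-575, -614, -7, 0, 0.1, 139, 0], [-575, -614, -7, 0, 0.1, 139, 0], [-575, -614, -7, 0, 0.1, 139, 0], [-575, -614, -7, 0, 0.1, 139, 0], [-575, -614, -7, 0, 0.1, 139, 0]],
])

```text
t: 1.35
tool_pos: [0.4617, 0.0023, 0.2584]
ee_rot: [-0.001, 0.907, 0.42, 0.001]
force: [1.1, 0.8, -0.4]
width: 0.0856
grasp_force: 0.0
```

```bash
python3 -c "
from h import *
stat();go(.529,-.2275,.26,14)"
```

```text
t 1.35 pos [0.4617 0.0023 0.2584] yaw 49.72 F [ 1.1  0.8 -0.4] M [-0.   -0.04 -0.05] w 0.0856 g 0.0 j [-0.55 -0.11  0.46  1.9   0.05  1.34 -0.81]
shift [-131.8  199.9   -2. ] rot [-0.08 -0.07 35.72]
```

servo_tool([
  [[-132, 200, -2, 0, 0, 35.7, 0], [-132, 200, -2, 0, 0, 35.7, 0], [-132, 200, -2, 0, 0, 35.7, 0], [-132, 200, -2, 0, 0, 35.7, 0], [-132, 200, -2, 0, 0, 35.7, 0], [-132, 200, -2, 0, 0, 35.7, 0], [-132, 200, -2, 0, 0, 35.7, 0]],
])

```text
t: 2.05
tool_pos: [0.5299, -0.226, 0.2594]
ee_rot: [-0.001, 0.992, 0.124, -0.001]
force: [-0.6, 0.1, -0.2]
width: 0.0855
grasp_force: 0.0
```

```bash
python3 - <<'E'
from h import *
import pickle
stat()
s=arm.snapshot("wrist");pickle.dump(s,open("w.pkl","wb"))
for z in(.1345,.067): print(proj(s,(.529,-.2275,z)))
save(s,"e.png",None,1.5625)
E
```

```text
t 2.05 pos [ 0.5299 -0.226   0.2594] yaw 14.25 F [-0.6  0.1 -0.2] M [ 0.03 -0.02 -0.03] w 0.0855 g 0.0 j [-0.28  0.19  0.72  1.65 -0.13  1.35 -0.86]
(np.float64(254.58871452801696), np.float64(185.95386673426358))
(np.float64(254.32002912625134), np.float64(166.7865363314185))
```

View pics/e.png

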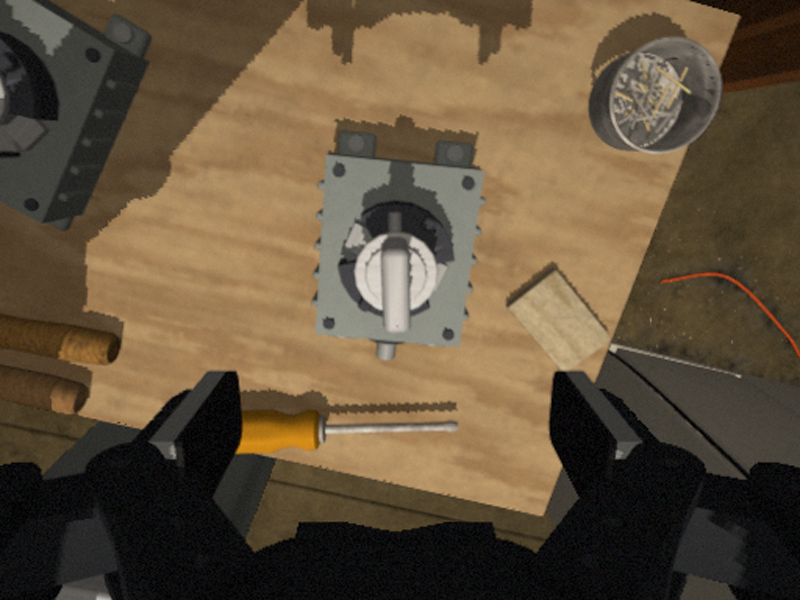

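Seen from the wrist, the wing is almost in line with the tool x axis (wing top ~397,248 to 398,328), and the pin shows at (394,215). Deck corners: (328,153), (484,168), (461,347), (317,333).

```bash
python3 - <<'E'
from h import *
import pickle
s=pickle.load(open("w.pkl","rb"));k=1.5625
f=lambda u,v,z:onz(s,(u+.5)/k-.5,(v+.5)/k-.5,z)
C=[f(*p,.045) for p in[(328,153),(484,168),(461,347),(317,333)]]
print("ctr",np.mean(C,0).round(4))
for a,b in((3,0),(2,1),(1,0),(2,3)):
    d=C[b]-C[a]; print(np.hypot(*d[:2]).round(4),np.degrees(np.arctan2(d[1],d[0])).round(1))
P=[f(397,248,.1345),f(398,329,.1345)];d=P[0]-P[1];print("wing",P,np.mean(P,0),np.degrees(np.arctan2(d[1],d[0])),np.hypot(*d[:2]))
E
```

```text
ctr [ 0.5283 -0.2276  0.045 ]
0.1202 8.6
0.1212 9.4
0.0982 98.9
0.0999 98.3
wing [array([ 0.54963266, -0.22169924,  0.1345    ]), array([ 0.50965992, -0.23239674,  0.1345    ])] [ 0.52964629 -0.22704799  0.1345    ] 14.98239422674754 0.041379422272751536
```

```bash
python3 -c "
from h import *
stat();go(.5291,-.2274,.123,14.6)"
```

```text
t 2.1 pos [ 0.5302 -0.2245  0.2595] yaw 14.39 F [-0.6  0.5  0.3] M [ 0.04  0.06 -0.01] w 0.0854 g 0.0 j [-0.28  0.19  0.72  1.65 -0.13  1.35 -0.86]
shift [ -1.7   2.8 136.5] rot [-0.13  0.04 -0.21]
```

servo_tool([
  [[0, 0, 40, 0, 0, 0, 0], [0, 0, 80, 0, 0, 0, 0], [0, 0, 100, 0, 0, 0, 0], [0, 0, 100, 0, 0, 0, 0], [0, 0, 100, 0, 0, 0, 0]],
])

```text
t: 2.6
tool_pos: [0.5308, -0.2238, 0.1607]
ee_rot: [-0.001, 0.992, 0.126, 0.0]
force: [-0.4, 0.6, 1.3]
width: 0.0852
grasp_force: 0.0
```

```bash
python3 - <<'E'
from h import *
for i in range(3): stat(); arm.snapshot("wrist")
go(.5291,-.2274,.123,14.6)
E
```

```text
t 2.6 pos [ 0.5308 -0.2238  0.1607] yaw 14.49 F [-0.4  0.6  1.3] M [-0.03 -0.05 -0.01] w 0.0852 g 0.0 j [-0.25  0.27  0.71  1.78 -0.19  1.16 -0.81]
t 2.65 pos [ 0.5314 -0.2244  0.1616] yaw 14.46 F [-0.1  0.1  0.4] M [ 0.   -0.06 -0.01] w 0.0853 g 0.0 j [-0.25  0.27  0.71  1.78 -0.19  1.16 -0.81]
t 2.7 pos [ 0.5315 -0.2248  0.1619] yaw 14.44 F [ 0.4 -0.7  0.4] M [-0.03 -0.03 -0.  ] w 0.0853 g 0.0 j [-0.25  0.27  0.71  1.78 -0.19  1.16 -0.81]
shift [-3.1  1.7 39. ] rot [-0.   -0.18 -0.18]
```

servo_tool([
  [[-1, 1, 15, 0, 0, 0, 0], [-3, 2, 30, 0, 0, 0, 0], [-3, 2, 38, 0, 0, 0, 0], [-3, 2, 38, 0, 0, 0, 0], [-3, 2, 38, 0, 0, 0, 0]],
])

```text
t: 3.25
tool_pos: [0.5277, -0.2279, 0.1216]
ee_rot: [-0.001, 0.992, 0.125, -0.0]
force: [0.9, 0.7, 1.3]
width: 0.0856
grasp_force: 0.0
```

```bash
python3 - <<'E'
from h import *
stat(); save(arm.snapshot("wrist"),"f.png",None,1.5625)
s=arm.snapshot("side"); save(s,"g.png",(210,80,370,200),5)
go(.5291,-.2274,.123,14.6)
E
```

```text
t 3.25 pos [ 0.5277 -0.2279  0.1216] yaw 14.35 F [0.9 0.7 1.3] M [-0.01 -0.01 -0.09] w 0.0856 g 0.0 j [-0.23  0.31  0.7   1.82 -0.23  1.09 -0.77]
shift [ 1.  -0.3 -0.6] rot [-0.04 -0.04 -0.24]
```

View pics/f.png

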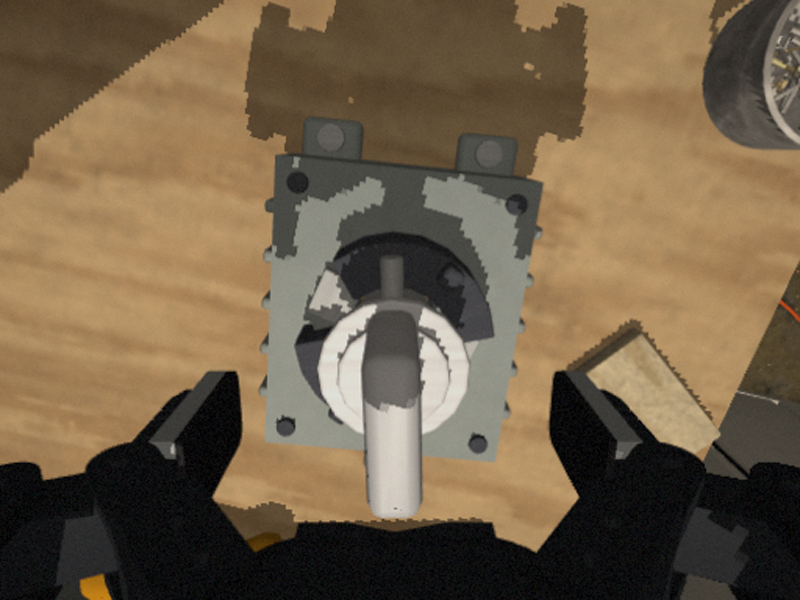

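View pics/g.png

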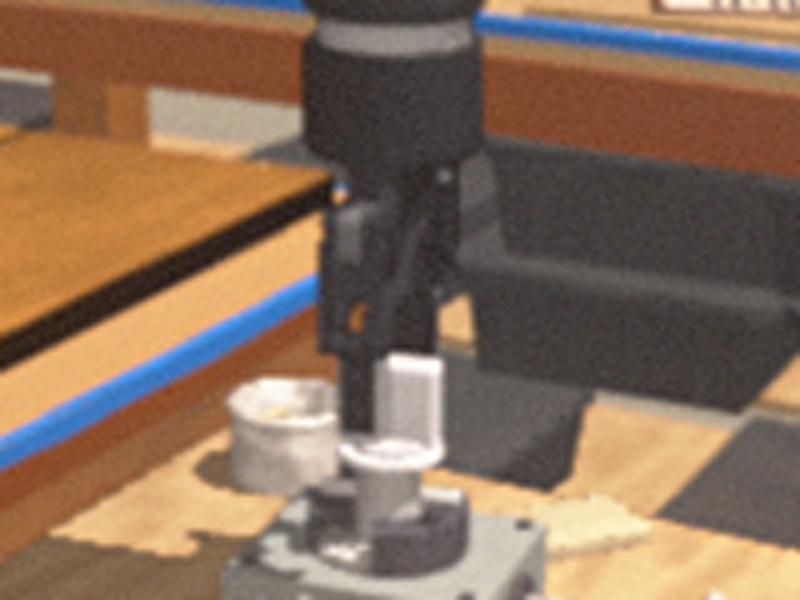

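The wing is centred between the open fingers, with its top running from about (391,315) to (392,513). The slot is at (330,290) and the blocking lug at (453,272). Closing now.

servo_tool([
  [[1, 0, -1, 0, 0, -0.3, 0], [1, 0, -1, 0, 0, -0.3, 0.5], [1, 0, -1, 0, 0, -0.3, 1], [1, 0, -1, 0, 0, -0.3, 1], [1, 0, -1, 0, 0, -0.3, 1], [1, 0, -1, 0, 0, -0.3, 1], [1, 0, -1, 0, 0, -0.3, 1], [1, 0, -1, 0, 0, -0.3, 1]],
], force=60)

```text
t: 4.15
tool_pos: [0.5289, -0.2275, 0.1232]
ee_rot: [-0.001, 0.992, 0.128, 0.0]
force: [0.7, -0.2, 1.7]
width: 0.013
grasp_force: 59.4
```

```bash
python3 - <<'E'
from h import *
stat()
E
```

```text
t 4.15 pos [ 0.5289 -0.2275  0.1232] yaw 14.66 F [ 0.7 -0.2  1.7] M [0.03 0.02 0.04] w 0.013 g 59.4 j [-0.23  0.31  0.7   1.82 -0.22  1.09 -0.77]
```

servo_tool([
  [[0, 0, 0, 0, 0, -6, 1], [0, 0, 0, 0, 0, -12, 1], [0, 0, 0, 0, 0, -18, 1], [0, 0, 0, 0, 0, -24, 1], [0, 0, 0, 0, 0, -30, 1], [0, 0, 0, 0, 0, -36, 1], [0, 0, 0, 0, 0, -43, 1], [0, 0, 0, 0, 0, -50, 1], [0, 0, 0, 0, 0, -57, 1], [0, 0, 0, 0, 0, -64, 1], [0, 0, 0, 0, 0, -64, 1], [0, 0, 0, 0, 0, -64, 1]],
])

```text
t: 5.35
tool_pos: [0.5285, -0.2275, 0.1226]
ee_rot: [-0.001, 0.774, 0.633, 0.0]
force: [-0.9, 0.4, -2.9]
width: 0.0132
grasp_force: 58.9
```

```bash
python3 - <<'E'
from h import *
stat()
s=arm.snapshot("side"); save(s,"i.png",(250,120,340,190),8)
go(.5289,-.2275,.1232,78.6)
E
```

```text
t 5.35 pos [ 0.5285 -0.2275  0.1226] yaw 78.49 F [-0.9  0.4 -2.9] M [-0.05 -0.02 -0.  ] w 0.0132 g 58.9 j [-0.08  0.29  0.52  1.81 -0.16  1.09  0.29]
shift [ 0.   0.3 -0.5] rot [-0.07 -0.06 -0.08]
```

View pics/i.png

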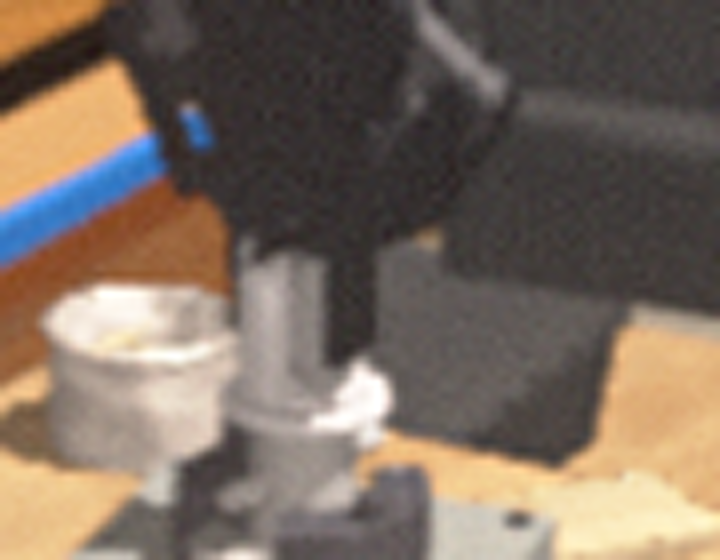

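The side view shows the plug has turned with the gripper, so the wing is now end-on at (285,330), and the pin is over the slot. Lowering.

servo_tool([
  [[0, 0, 2, 0, 0, 0, 1], [0, 0, 4, 0, 0, 0, 1], [0, 0, 6, 0, 0, 0, 1], [0, 0, 8, 0, 0, 0, 1], [0, 0, 8, 0, 0, 0, 1]],
])

```text
t: 5.9
tool_pos: [0.5286, -0.2273, 0.1146]
ee_rot: [-0.001, 0.774, 0.634, 0.0]
force: [-0.6, -0.4, -3.4]
width: 0.013
grasp_force: 58.9
```

```bash
python3 -c "
from h import *
stat()"
```

```text
t 5.9 pos [ 0.5286 -0.2273  0.1146] yaw 78.66 F [-0.6 -0.4 -3.4] M [-0.02 -0.    0.02] w 0.013 g 58.9 j [-0.08  0.3   0.52  1.82 -0.16  1.07  0.3 ]
```

servo_tool([
  [[0, 0, 2, 0, 0, 0, 1], [0, 0, 4, 0, 0, 0, 1], [0, 0, 6, 0, 0, 0, 1], [0, 0, 7, 0, 0, 0, 1], [0, 0, 7, 0, 0, 0, 1]],
])

```text
t: 6.4
tool_pos: [0.5288, -0.2275, 0.1078]
ee_rot: [-0.001, 0.773, 0.634, 0.0]
force: [-0.0, 0.2, -2.4]
width: 0.0135
grasp_force: 58.9
```

```bash
python3 -c "
from h import *
stat()"
```

```text
t 6.4 pos [ 0.5288 -0.2275  0.1078] yaw 78.66 F [-0.   0.2 -2.4] M [ 0.04 -0.01  0.  ] w 0.0135 g 58.9 j [-0.08  0.3   0.51  1.82 -0.17  1.06  0.3 ]
```

servo_tool([
  [[0, 0, 0, 0, 0, 5, 1], [0, 0, 0, 0, 0, 10, 1], [0, 0, 0, 0, 0, 15, 1], [0, 0, 0, 0, 0, 20, 1], [0, 0, 0.8, 0, 0, 25, 1], [0, 0, 1.7, 0, 0, 30, 1], [0, 0, 1.7, 0, 0, 30, 1]],
])

```text
t: 7.1
tool_pos: [0.5295, -0.2276, 0.107]
ee_rot: [-0.0, 0.911, 0.412, 0.001]
force: [0.5, -0.5, 0.8]
width: 0.0132
grasp_force: 59.3
```

```bash
python3 -c "
from h import *
stat()"
```

```text
t 7.1 pos [ 0.5295 -0.2276  0.107 ] yaw 48.66 F [ 0.5 -0.5  0.8] M [-0.05 -0.07 -0.02] w 0.0132 g 59.3 j [-0.15  0.32  0.6   1.83 -0.2   1.06 -0.2 ]
```

servo_tool([
  [[0, 0, 0.8, 0, 0, 5, 1], [0, 0, 1.7, 0, 0, 10, 1], [0, 0, 2.5, 0, 0, 15, 1], [0, 0, 3.4, 0, 0, 20, 1], [0, 0, 4.3, 0, 0, 25, 1], [0, 0, 4.3, 0, 0, 30, 1], [0, 0, 4.5, 0, 0, 35, 1], [0, 0, 4.5, 0, 0, 40, 1], [0, 0, 4.5, 0, 0, 40, 1]],
])

```text
t: 8.0
tool_pos: [0.5287, -0.2273, 0.1017]
ee_rot: [-0.001, 0.997, 0.076, -0.0]
force: [0.1, 0.2, -2.1]
width: 0.0133
grasp_force: 59.0
```

```bash
python3 -c "
from h import *
stat()
arm.snapshot('side');stat()"
```

```text
t 8.0 pos [ 0.5287 -0.2273  0.1017] yaw 8.77 F [ 0.1  0.2 -2.1] M [-0.04  0.02 -0.  ] w 0.0133 g 59.0 j [-0.24  0.35  0.72  1.83 -0.26  1.06 -0.85]
t 8.05 pos [ 0.5288 -0.2273  0.1017] yaw 8.86 F [ 0.3  0.4 -2.1] M [0.01 0.04 0.01] w 0.013 g 59.0 j [-0.24  0.35  0.72  1.83 -0.26  1.06 -0.85]
```

servo_tool([
  [[0, 0, 0.5, 0, 0, 0.2, 1], [0, 0, 1, 0, 0, 0.2, 1], [0, 0, 1.2, 0, 0, 0.2, 1], [0, 0, 1.2, 0, 0, 0.2, 1]],
])

```text
t: 8.45
tool_pos: [0.5289, -0.2275, 0.1012]
ee_rot: [-0.001, 0.997, 0.074, 0.0]
force: [-2.1, 1.7, 3.3]
width: 0.013
grasp_force: 59.8
```

```bash
python3 -c "
from h import *
stat()
arm.snapshot('side');stat()"
```

```text
t 8.45 pos [ 0.5289 -0.2275  0.1012] yaw 8.5 F [-2.1  1.7  3.3] M [0.33 0.47 0.03] w 0.013 g 59.8 j [-0.24  0.35  0.72  1.83 -0.26  1.06 -0.85]
t 8.5 pos [ 0.529  -0.2275  0.1012] yaw 8.49 F [-2.4  0.9  4.8] M [0.33 0.52 0.01] w 0.0133 g 59.9 j [-0.24  0.35  0.72  1.83 -0.26  1.06 -0.85]
```

The plug is seated: the force now pushes up and the height matches home. Releasing.

servo_tool([
  [[0, 0, 0, 0, 0, 0, 0.7], [0, 0, 0, 0, 0, 0, 0], [0, 0, 0, 0, 0, 0, 0], [0, 0, 0, 0, 0, 0, 0], [0, 0, 0, 0, 0, 0, 0], [0, 0, -15, 0, 0, 0, 0], [0, 0, -45, 0, 0, 0, 0], [0, 0, -85, 0, 0, 0, 0], [0, 0, -125, 0, 0, 0, 0], [0, 0, -150, 0, 0, 0, 0], [0, 0, -150, 0, 0, 0, 0], [0, 0, -150, 0, 0, 0, 0]],
])

```text
t: 9.7
tool_pos: [0.5291, -0.2278, 0.2517]
ee_rot: [-0.001, 0.997, 0.074, 0.001]
force: [0.2, 0.3, 0.0]
width: 0.0855
grasp_force: 0.0
```

```bash
python3 - <<'E'
from h import *
stat()
a=arm.snapshot("side")["pixels"][120:230,140:345,::-1]; b=arm.snapshot("wrist")
w=b["pixels"][60:290,140:360,::-1]
A=cv2.resize(a,(440,236),interpolation=cv2.INTER_CUBIC); B=cv2.resize(w,(345,360),interpolation=cv2.INTER_CUBIC)
c=np.zeros((360,790,3),np.uint8); c[:236,:440]=A; c[:,445:]=B
cv2.imwrite("pics/k.png",c)
E
```

```text
t 9.7 pos [ 0.5291 -0.2278  0.2517] yaw 8.46 F [0.2 0.3 0. ] M [0.05 0.03 0.04] w 0.0855 g 0.0 j [-0.31  0.19  0.76  1.67 -0.14  1.33 -0.94]
```

View pics/k.png

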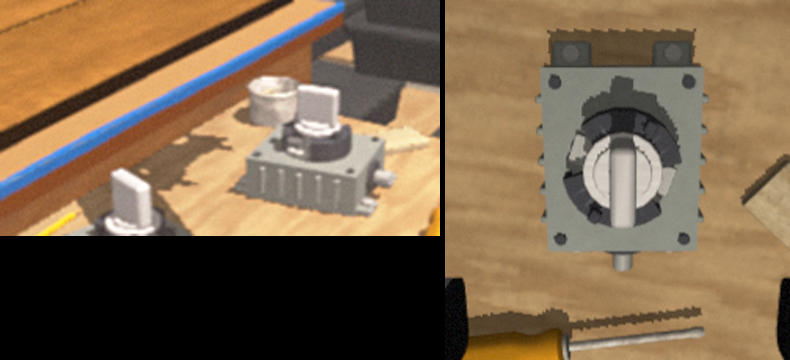

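The plug sits low with its pins hidden, and the wing (622,150–225) lines up with the case x axis. The other plug hasn't moved, and the gripper is clear.

```bash
python3 -c "
from h import *
print(arm.hand_in())"
```

```text
the job is handed in; nothing more can be done
None
```

I turned the proud plug back about 64°, lowered its pins through the slots, turned it forward 70° until it was home, released it and handed the job in at about 10 s; the other plug was left alone.

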